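# Empty the catch cup of brake pistons into the teal bin

## Robot

A 7-joint arm with a two-finger parallel gripper is mounted at the origin on the work surface. World frame = base frame: x ahead of the robot, y to its left, z up, the work surface at z = 0. Lengths are in m, angles in rad, forces in N, time in s.
With the tool pointing down it reaches from about 0.4 to 0.875 m from the base axis. Payload 19.3 kg.
Tool frame: the origin (TCP) lies at the very end of the fingers, on their centre line; the grasp point (between the pads) lies 19 mm behind it; z points along the fingers, y is the line along which they close (so a half turn about z gives the same grasp; the last joint's range is limited). The gripper opens to 85 mm and grips with 20 to 120 N. Pads are 22 mm wide; open, the fingers measure 114 mm over their backs; the gripper's body (76 mm by 85 mm) begins 54 mm behind the grasp point. The pads swing forward as they close: fully open they stand 13 mm farther back than shut.
Start: joints at [-1.307, 0.521, -0.036, 1.599, 0.021, 1.021, -0.113], TCP at [0.205, 0.59, 0.231] pointing down, gripper open.
Joint ranges: [-2.91, 2.91], [-0.3, 2.13], [-1.5, 1.42], [0.17, 2.43], [-1.26, 4.41], [0.16, 1.93], [-2.52, 2.52]. Speed limits (rad/s): [1.89, 1.89, 2.39, 2.39, 3.01, 3.01, 3.01].

## Interface

Orientations are given as a rotation vector (axis times angle).
In Python, from plant import arm gives the robot as it stands.
- The arm moves only by the shell command python3 -m crank 'ROWS' [OPENING]. ROWS is JSON, a list of rows, each an object with "dp": the shift along the tool's x, y, z in mm, a list of three; "delta_rot": the turn, a rotation vector about the tool's x, y, z in degrees, a list of three. In form: [{"dp": [dx, dy, dz], "delta_rot": [wx, wy, wz]}, ...]. A call has 1 to 10 rows; each row is the pose to reach, as a shift and turn from the pose commanded when the call began, along the tool's axes at that moment; what a row does not reach only later rows make up. A row lasts 1/12 s, in which the tool goes at most 41.7 mm and 7.16 degrees, less where a joint would pass 70% of its speed; a pose out of reach is approached as far as the arm can. A call with a gripper value outside its range is refused whole. OPENING is the finger opening in mm, from 0 to 85.4, set as the call begins (- or left out, the last holds). The fingers move at their own pace and stop on an object; the grip force is fixed at half the most. Time passes only in rows, so rows that repeat a pose let the fingers close. It gives the time, the measured TCP pose, the force, the opening and the grip force at its end, in the units of the state.
- arm.read_state(): the state, without advancing time (a new reading comes with each control period).
- arm.read_camera(name): name is "side" or "top" or "wrist"; returns a dict with "image" (480x640x3 uint8, blue, green, red), "intrinsics" (3x3 intrinsics, pixels), "cam_to_world" (4x4, takes a point from camera to world coordinates); the wrist camera has in their place "tool_from_camera" (4x4, takes a point from camera to tool coordinates, whose origin is the TCP and whose axes are the flange's). Camera axes: x right, y up, looking along -z (the intrinsics and any distortion apply to the point x, -y, -z); pixel columns grow to the right and rows downward; lengths in m; the calibration is good to about 2 mm. A picture is of the moment at which its call begins: read the wrist's pose just before it. There is no depth.
- arm.sign_off(): hands the job in; it is judged then, once.
The state is a dict: "time": time; "joint_pos": joint angles; "joint_velocities": joint speeds; "joint_efforts": joint torques, N m; "eef_pos": TCP position; "ee_rot": TCP orientation; "ft_force": force on the tool from outside, world axes, zero at the start; "torque": the same for the moment, N m; "gripper_width": opening from 0.0 (shut) to 1.0 (fully open); "gripper_force": force on a finger pad.
Only numpy, scipy, OpenCV 4.12 (cv2) and the standard library are available. Lean on these libraries where they do the work, as an engineer would, in place of code of your own. Each camera call takes 0.05 s, during which the arm holds its last target. There are 200 camera calls.

## Task

Pour all six caliper pistons out of the yellow catch cup into the teal bin (not the red one), without touching the pistons with the fingers and without spilling any. Then stand the empty cup back upright in the tray of the delivery station, handle towards the open front as before, and push it in against the orange bar until the bar is fully home, gently, without ramming it; let go and leave the caliper, screwdriver and bottle where they are.

Things in the scene. Friction and masses are not known exactly. Their poses are not given: they have to be found in the camera images.
- station: Fixed. Origin on the table under its steel tray. Tray floor 6 mm above the table, x = -110 to +105 mm, open at the front (-x); side guides 18 mm high (above the table), inner faces at y = +-53 mm. At the back a grey-green head, 150 mm wide, 95 mm high, front face at x = +105 mm, carrying an aluminium chute up to 165 mm high whose lower lip is at x = +109 mm.
- slide (a joint): The orange bar across the tray in front of the head, on two rods: how far it has been pushed in along the station's +x, 0 = out, 0.030 m = fully home against its hard stop. It drags with about 4 N and stays where it is left.
- slide_face (a point): Middle of the front face (towards -x of the station) of the orange bar, which is 70 mm wide (y), 14 mm high, centred 16 mm above the table. It lies at x = 40 mm + joint value in the station's frame.
- cup: Yellow conical catch cup, loose, 0.25 to 0.42 kg, in the tray, holding the pistons. Origin: centre of underside, z up. Foot radius 36 mm, 18 mm high; inner floor radius 30 mm at z = 20 mm; 4 mm wall flaring to outer radius 60 mm at the rim, z = 72 mm (25 deg off its axis: tip it 90 deg or more to empty it). A strut 34 mm wide at z = 35 to 49 mm joins it to the handle plate on its -x side.
- cup_handle (a point): Grip point on the cup's upright white handle plate, at (-92, 0, 100) mm in the cup's frame. The plate is 8 mm thick (x = -96 to -88 mm), 60 mm wide (y), z = 35 to 118 mm; 28 mm free between it and the rim. It can be gripped across its 8 mm from above, also with the tool leaning sideways in the plane of the plate, which leaves more room to tip the cup over its +y or -y side.
- cup_rim (a point): Centre of the cup's mouth, 72 mm above its underside.
- piston0: Aluminium caliper piston, a solid cylinder 26 mm in diameter and 24 mm high, 35 g, with a dark disc on top; at the start in the cup (lower layer). Origin at the centre of its underside, z along its axis.
- piston1: Aluminium caliper piston, a solid cylinder 26 mm in diameter and 24 mm high, 35 g, with a dark disc on top; at the start in the cup (lower layer). Origin at the centre of its underside, z along its axis.
- piston2: Aluminium caliper piston, a solid cylinder 26 mm in diameter and 24 mm high, 35 g, with a dark disc on top; at the start in the cup (lower layer). Origin at the centre of its underside, z along its axis.
- piston3: Aluminium caliper piston, a solid cylinder 26 mm in diameter and 24 mm high, 35 g, with a dark disc on top; at the start in the cup (upper layer). Origin at the centre of its underside, z along its axis.
- piston4: Aluminium caliper piston, a solid cylinder 26 mm in diameter and 24 mm high, 35 g, with a dark disc on top; at the start in the cup (upper layer). Origin at the centre of its underside, z along its axis.
- piston5: Aluminium caliper piston, a solid cylinder 26 mm in diameter and 24 mm high, 35 g, with a dark disc on top; at the start in the cup (upper layer). Origin at the centre of its underside, z along its axis.
- teal_bin: Fixed teal (blue-green) open bin, 200 (x) by 180 (y) by 80 mm high, walls and floor 5 mm. Origin at the centre of its underside.
- red_bin: Fixed dark red open bin of the same size, empty, not to be used. Origin at the centre of its underside.
- caliper: Silver brake caliper, 70 by 190 by 60 mm, 1.6 kg, bystander. Origin at the centre of its underside, long axis y.
- screwdriver: Red-handled screwdriver, 200 mm long, lying along its x, bystander.
- bottle: Blue plastic bottle, 64 mm in diameter, 170 mm high, bystander. Origin at the centre of its underside.
Mind the look-alikes: they are no part of the job. Several things have the shape of the cup; the one meant has the colours described above.

How it is judged:
On the way, in this order (a step that is already met when the one before it is completed fails the run):
1. all six pistons lie in the teal bin, with the orange bar not yet pushed home (x of piston0 in the frame of teal_bin between -0.098 and 0.098 m and y of piston0 in the frame of teal_bin between -0.088 and 0.088 m and z of piston0 in the frame of teal_bin between -0.005 and 0.075 m and x of piston1 in the frame of teal_bin between -0.098 and 0.098 m and y of piston1 in the frame of teal_bin between -0.088 and 0.088 m and z of piston1 in the frame of teal_bin between -0.005 and 0.075 m and x of piston2 in the frame of teal_bin between -0.098 and 0.098 m and y of piston2 in the frame of teal_bin between -0.088 and 0.088 m and z of piston2 in the frame of teal_bin between -0.005 and 0.075 m and x of piston3 in the frame of teal_bin between -0.098 and 0.098 m and y of piston3 in the frame of teal_bin between -0.088 and 0.088 m and z of piston3 in the frame of teal_bin between -0.005 and 0.075 m and x of piston4 in the frame of teal_bin between -0.098 and 0.098 m and y of piston4 in the frame of teal_bin between -0.088 and 0.088 m and z of piston4 in the frame of teal_bin between -0.005 and 0.075 m and x of piston5 in the frame of teal_bin between -0.098 and 0.098 m and y of piston5 in the frame of teal_bin between -0.088 and 0.088 m and z of piston5 in the frame of teal_bin between -0.005 and 0.075 m and value of joint slide below 0.02 m), for 0.3 s.
2. the empty cup stands upright in the tray and has pushed the orange bar home (value of joint slide above 0.026 m and x of cup in the frame of station between 0.026 and 0.04 m and y of cup in the frame of station between -0.025 and 0.025 m and z of cup in the frame of station between 0.002 and 0.012 m and angle between cup's own z axis and vertical below 0.1 rad and angle between the x axis of cup and the x axis of station, either way round below 0.45 rad and x of cup_handle in the frame of station below 0 m), for 0.2 s.
At the end, for the whole second after the job is handed in: All six pistons at rest in the teal bin. The cup at rest in the tray, upright within 0.1 rad, within 25 mm of its centre line, handle to the front within 0.45 rad, its centre at station x = 26 to 40 mm (against the bar), and the orange bar pushed in at least 26 of its 30 mm (all of step 2 and x of piston0 in the frame of teal_bin between -0.098 and 0.098 m and y of piston0 in the frame of teal_bin between -0.088 and 0.088 m and z of piston0 in the frame of teal_bin between -0.005 and 0.075 m and x of piston1 in the frame of teal_bin between -0.098 and 0.098 m and y of piston1 in the frame of teal_bin between -0.088 and 0.088 m and z of piston1 in the frame of teal_bin between -0.005 and 0.075 m and x of piston2 in the frame of teal_bin between -0.098 and 0.098 m and y of piston2 in the frame of teal_bin between -0.088 and 0.088 m and z of piston2 in the frame of teal_bin between -0.005 and 0.075 m and x of piston3 in the frame of teal_bin between -0.098 and 0.098 m and y of piston3 in the frame of teal_bin between -0.088 and 0.088 m and z of piston3 in the frame of teal_bin between -0.005 and 0.075 m and x of piston4 in the frame of teal_bin between -0.098 and 0.098 m and y of piston4 in the frame of teal_bin between -0.088 and 0.088 m and z of piston4 in the frame of teal_bin between -0.005 and 0.075 m and x of piston5 in the frame of teal_bin between -0.098 and 0.098 m and y of piston5 in the frame of teal_bin between -0.088 and 0.088 m and z of piston5 in the frame of teal_bin between -0.005 and 0.075 m and linear speed of each of piston0, piston1, piston2, piston3, piston4, piston5, cup below 0.05 m/s); the robot touches nothing.
It fails at once if the fingers touch a piston with more than 2 N (contact force between any of piston0, piston1, piston2, piston3, piston4, piston5 and the fingers above 2 N).
It fails at once if the cup is rammed or banged against the station or its bar (more than 35 N) (contact force between cup and station above 35 N).
It fails at once if the caliper, the screwdriver or the bottle is moved by more than 30 mm (distance of any of caliper, screwdriver, bottle from where it was at the start of the episode above 0.03 m).
It also fails if it takes over 69 s, if anything falls off the work surface, if the arm or the gripper's body presses on something with over 40 N, if the wrist force passes 120 N, or if a joint passes its speed limit or range.

## Working session

There is one attempt and no reset: what is moved stays moved. The work goes in short steps, Python scripts to look and compute and a shell command to move; the robot and the scene stay as the last step left them, time stands still between calls to the robot, and variables do not carry over. Pictures are saved under pics/ and viewed, at most 10 in all, crops included, and the job is handed in when it is done.

```bash
mkdir -p pics; ls
python3 - <<'E'
from plant import arm
import cv2,numpy as np
s=arm.read_state();print(s)
for n in("top","side"):
    c=arm.read_camera(n);cv2.imwrite(f"pics/{n}0.png",c["image"]);print(n,c["intrinsics"],c["cam_to_world"],[k for k in c])
    np.savez(f"pics/{n}0.npz",K=c["intrinsics"],T=c["cam_to_world"],im=c["image"])
E
```

```text
pics
{'time': 0.0, 'joint_pos': array([-1.30723351,  0.5220088 , -0.03630037,  1.59999952,  0.0212213 ,
        1.02111372, -0.11277445]), 'joint_velocities': array([ 0.00016109, -0.00159013,  0.00080732, -0.00106951, -0.00019746,
       -0.0013315 ,  0.00107663]), 'joint_efforts': array([ 1.16762760e-03, -9.27083445e+01,  1.98037572e+00, -3.69937456e+01,
        1.79174496e-02,  8.06078722e-03,  1.78907521e-05]), 'eef_pos': array([0.20469518, 0.59017064, 0.23073233]), 'ee_rot': array([-5.21825651e-01, -3.09787281e+00,  1.79303741e-03]), 'ft_force': array([-1.10442326, -0.13973063, -1.35781701]), 'torque': array([ 0.02692821,  0.00556335, -0.0022683 ]), 'gripper_force': 0.0, 'gripper_width': 0.9988028816557457}
top [[434.24155053   0.         313.68722273]
 [  0.         434.24155053 249.25570524]
 [  0.           0.           1.        ]] [[-1.26054800e-01  9.70248050e-01 -2.06709721e-01  1.92155892e-01]
 [-9.92022658e-01 -1.23054560e-01  2.73609361e-02  1.36427032e-01]
 [ 1.11032124e-03  2.08509704e-01  9.78019668e-01  1.28502735e+00]
 [ 0.00000000e+00  0.00000000e+00  0.00000000e+00  1.00000000e+00]] ['image', 'intrinsics', 'cam_to_world']
side [[605.51627096   0.         310.43512508]
 [  0.         605.51627096 236.67272963]
 [  0.           0.           1.        ]] [[-0.93181025  0.26374147 -0.24933933  0.00204836]
 [-0.36255473 -0.64450512  0.67317696  1.28458424]
 [ 0.01684421  0.71767234  0.69617719  1.29093813]
 [ 0.          0.          0.          1.        ]] ['image', 'intrinsics', 'cam_to_world']
```

View pics/top0.png

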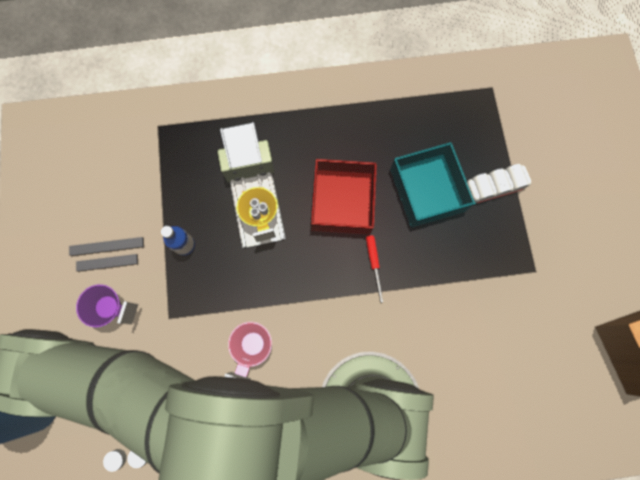

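View pics/side0.png

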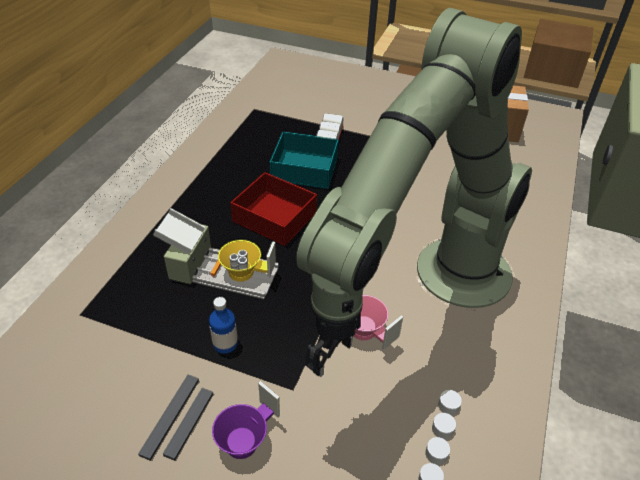

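The top image shows three cup shapes: yellow with metal pistons in the tray (257,207), purple (99,306) and pink (250,345). Only the yellow one matches the description. Teal bin is at (433,185), red bin at (345,195), bottle at (176,238), screwdriver at (375,265) and a silver/white caliper at (500,182).

```bash
cat > h.py <<'E'
import numpy as np,cv2
from scipy.spatial.transform import Rotation as R
def ray(K,T,u,v):
    d=T[:3,:3]@np.array([(u-K[0,2])/K[0,0],-(v-K[1,2])/K[1,1],-1.]);return T[:3,3],d
def plane(K,T,uv,z):
    o,d=ray(K,T,*uv);return o+d*(z-o[2])/d[2]
def biggest(m):
    cs,_=cv2.findContours(m.astype(np.uint8),cv2.RETR_EXTERNAL,cv2.CHAIN_APPROX_NONE);return max(cs,key=cv2.contourArea)
def load(n):
    d=np.load(f"pics/{n}.npz");return d["K"],d["T"],d["im"]
def fitcircle(P):
    A=np.c_[2*P[:,:2],np.ones(len(P))];s=np.linalg.lstsq(A,(P[:,:2]**2).sum(1),rcond=None)[0]
    return s[:2],np.sqrt(s[2]+s[0]**2+s[1]**2)
E
python3 - <<'E'
from h import *
for n in("top0","side0"):
    K,T,im=load(n);hsv=cv2.cvtColor(im,cv2.COLOR_BGR2HSV)
    roi=np.zeros(im.shape[:2],bool)
    if n=="top0": roi[90:320,160:540]=1
    else: roi[110:400,80:345]=1
    H,S,V=cv2.split(hsv)
    M={"yellow":(H>20)&(H<33)&(S>150)&(V>90),"teal":(H>80)&(H<100)&(S>120)&(V>40),"red":((H<6)|(H>174))&(S>150)&(V>40),"orange":(H>=6)&(H<18)&(S>170)&(V>120)}
    for k,m in M.items():
        m=m&roi
        if m.sum()<5: print(n,k,"none");continue
        c=biggest(m);r=cv2.minAreaRect(c)
        z={"yellow":.078,"teal":.08,"red":.08,"orange":.023}[k]
        hull=cv2.convexHull(c)
        print(n,k,cv2.contourArea(c),np.round(r[0]),np.round(plane(K,T,r[0],z),3))
        if k in("teal","red"):
            q=cv2.approxPolyDP(hull,6,True)[:,0];print([ (tuple(p),tuple(np.round(plane(K,T,p,z)[:2],3))) for p in q.tolist()])
        if k=="yellow":
            P=np.array([plane(K,T,p[0],z) for p in hull.tolist()]);print("circ",fitcircle(P))
K,T,im=load("top0");a=cv2.resize(im[110:260,200:300],None,fx=4,fy=4,interpolation=cv2.INTER_CUBIC)
K,T,im=load("side0");b=cv2.resize(im[195:315,150:290],None,fx=2.8,fy=2.8,interpolation=cv2.INTER_CUBIC)
o=np.zeros((600,800,3),np.uint8);o[:600,:400]=a;o[:b.shape[0],400:400+b.shape[1]]=b;cv2.imwrite("pics/crop1.png",o)
E
```

```text
top0 yellow 1115.5 [257. 207.] [0.594 0.251 0.078]
circ (array([0.59034845, 0.24998172]), np.float64(0.05884694711668151))
top0 teal 3970.5 [434. 182.] [ 0.604 -0.273  0.08 ]
[((451, 143), (np.float64(0.718), np.float64(-0.346))), ((474, 203), (np.float64(0.525), np.float64(-0.377))), ((416, 220), (np.float64(0.495), np.float64(-0.2))), ((395, 158), (np.float64(0.691), np.float64(-0.172)))]
top0 red 4138.0 [344. 196.] [ 0.593 -0.004  0.08 ]
[((317, 159), (np.float64(0.717), np.float64(0.058))), ((375, 163), (np.float64(0.683), np.float64(-0.11))), ((368, 232), (np.float64(0.477), np.float64(-0.058))), ((311, 223), (np.float64(0.524), np.float64(0.101)))]
top0 orange none
side0 yellow 1328.5 [241. 259.] [0.581 0.266 0.078]
circ (array([0.57958821, 0.26640617]), np.float64(0.07383195033216385))
side0 teal 2754.0 [302. 159.] [ 0.596 -0.222  0.08 ]
[((282, 132), (np.float64(0.718), np.float64(-0.338))), ((338, 140), (np.float64(0.521), np.float64(-0.368))), ((328, 187), (np.float64(0.466), np.float64(-0.116))), ((270, 172), (np.float64(0.665), np.float64(-0.116)))]
side0 red 3944.5 [273. 206.] [0.59  0.034 0.08 ]
[((264, 172), (np.float64(0.683), np.float64(-0.109))), ((316, 193), (np.float64(0.49), np.float64(-0.074))), ((312, 216), (np.float64(0.463), np.float64(0.029))), ((284, 245), (np.float64(0.493), np.float64(0.174))), ((232, 220), (np.float64(0.675), np.float64(0.135))), ((230, 202), (np.float64(0.717), np.float64(0.065)))]
side0 orange 37.0 [215. 268.] [0.661 0.282 0.023]
```

View pics/crop1.png

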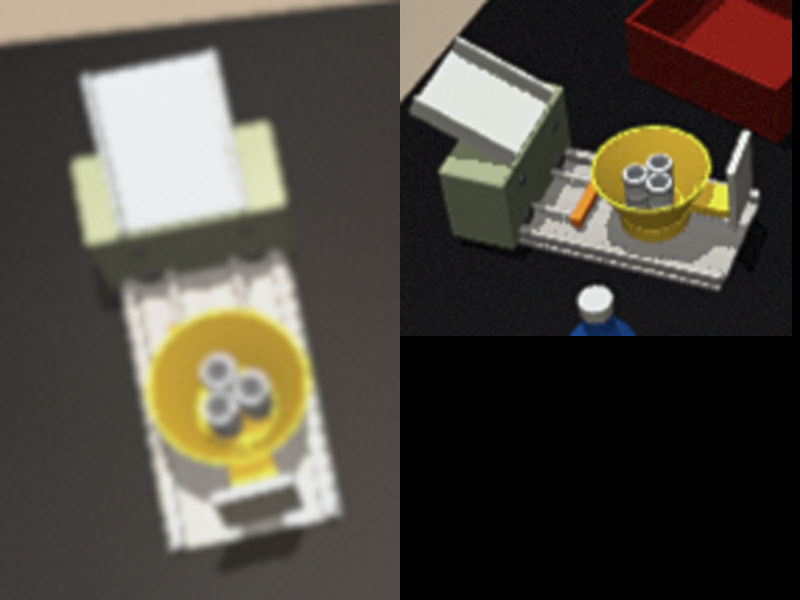

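The enlarged crop confirms the yellow cup: six pistons (three on top), white handle plate towards the tray's open front, orange bar behind it.

Run:
```python
from h import *
K,T,im=load("top0");g=cv2.cvtColor(im,cv2.COLOR_BGR2HSV)
P=lambda u,v,z:np.round(plane(K,T,(200+u/4,110+v/4),z)[:2],4)
f=[P(170,548,.018),P(338,515,.018),P(125,285,.018),P(287,255,.018)];print(f)
hd=[P(75,165,.095),P(270,125,.095),P(87,242,.095),P(287,205,.095)];print("head",hd)
for a,b in((f[0],f[2]),(f[1],f[3]),(hd[2],hd[0]),(hd[3],hd[1])): d=b-a;print(np.degrees(np.arctan2(d[1],d[0])),np.hypot(*d))
for a,b in((f[1],f[0]),(f[3],f[2]),(hd[3],hd[2]),(hd[1],hd[0])): d=b-a;print(np.degrees(np.arctan2(d[1],d[0]))-90,np.hypot(*d))
print("plate top",P(215,500,.124),P(298,480,.124))
# bottom of cup rim hi-level brightness segmentation for plate top
```

```text
[array([0.4935, 0.311 ]), array([0.5029, 0.1837]), array([0.7048, 0.3263]), array([0.7136, 0.1997])]
head [array([0.7714, 0.3431]), array([0.785 , 0.1975]), array([0.7102, 0.3393]), array([0.7205, 0.1917])]
4.1414962849038455 0.2118532038936395
4.342555467455658 0.21130662554685786
3.5530197152412453 0.061317860367106666
5.13835868145779 0.06476025015393316
4.223131503595525 0.12764658240626733
3.976249267204807 0.12690547663517127
3.9918114752663882 0.1479589470089592
5.336320097391479 0.14623378542594048
plate top [0.4981 0.2626] [0.5051 0.2044]
```

```bash
python3 -m crank '[{"dp":[0,0,-20],"delta_rot":[0,3,0]},{"dp":[0,0,-20],"delta_rot":[0,10,0]},{"dp":[0,0,-20],"delta_rot":[0,10,0]}]' 32; python3 -c "
from plant import arm
s=arm.read_state();print(s['joint_pos'],s['eef_pos'],s['ee_rot'])"
```

```text
time: 0.35
eef_pos: [0.2097, 0.5891, 0.2516]
ee_rot: [-0.503, -2.921, -0.047]
ft_force: [2.3, 0.8, -0.6]
gripper_width: 0.605
gripper_force: 0.0
[-1.1589775   0.5127448  -0.10503014  1.57211686 -0.14693806  1.0589965
  0.05132167] [0.20974879 0.58909421 0.25157723] [-0.50310165 -2.92148816 -0.04670722]
```

```bash
cat >> h.py <<'E'
def cupR(yaw,tip=0): # tip>0: over the cup's +y side
    return R.from_euler("z",yaw,degrees=True)*R.from_euler("x",-tip,degrees=True)
def toolR(yaw,L,tip=0): # tool in cup: y along cup x, body leaning to cup -y by L
    c,s=np.cos(np.radians(L)),np.sin(np.radians(L))
    y=np.array([1,0,0.]);z=np.array([0,s,-c]);x=np.cross(y,z)
    return cupR(yaw,tip)*R.from_matrix(np.c_[x,y,z])
def go(p,Rt,cur=None):
    from plant import arm
    if cur is None:
        s=arm.read_state();p0,R0=s["eef_pos"],R.from_rotvec(s["ee_rot"])
    else: p0,R0=cur
    dp=R0.inv().apply(np.array(p)-p0)*1000;dr=(R0.inv()*Rt).as_rotvec(degrees=True)
    print("dp",np.round(dp,1),np.linalg.norm(dp).round(),"rot",np.round(dr,1),np.linalg.norm(dr).round(1))
E
python3 - <<'E'
from h import *
K,T,_=load("top0");print("bottle",plane(K,T,(168,231),.17))
Rt=toolR(7,40);h=np.array([.5015,.2340,.006+.095])
t=h+Rt.apply([0,0,.019]);pre=h+Rt.apply([0,0,-.08]);print(t,pre);go(pre,Rt)
E
```

```text
bottle [0.52540216 0.48174439 0.17      ]
[0.50001161 0.24612193 0.08644516] [0.50776689 0.18296029 0.16228356]
dp [-425.9 -283.1   13.2] 512.0 rot [-27.2  26.6  58.1] 69.4
```

```bash
python3 -m crank '[{"dp":[-40,-27,-10],"delta_rot":[-3,3,6]},{"dp":[-80,-54,-20],"delta_rot":[-5,5,11]},{"dp":[-120,-80,-20],"delta_rot":[-8,8,17]},{"dp":[-160,-106,-10],"delta_rot":[-11,11,23]},{"dp":[-200,-133,0],"delta_rot":[-14,14,29]},{"dp":[-236,-157,0],"delta_rot":[-16,16,35]},{"dp":[-270,-180,0],"delta_rot":[-19,19,41]},{"dp":[-306,-203,0],"delta_rot":[-22,21,47]},{"dp":[-340,-226,0],"delta_rot":[-25,24,53]},{"dp":[-370,-246,0],"delta_rot":[-27,26.6,58]}]' 32
python3 - <<'E'
from h import *
from plant import arm
print(arm.read_state()["joint_pos"])
Rt=toolR(7,40);h=np.array([.5015,.2340,.006+.095]);go(h+Rt.apply([0,0,-.08]),Rt)
E
```

```text
time: 1.18
eef_pos: [0.4497, 0.2626, 0.1916]
ee_rot: [-1.688, -1.914, -0.614]
ft_force: [2.4, 1.1, 1.0]
gripper_width: 0.376
gripper_force: 0.0
[-0.17151883  0.47091212 -0.0836543   2.07464949 -1.01107029  0.79845307
  0.68694412]
dp [-85.   47.6 -32.7] 103.0 rot [-0.1  0.1  0.2] 0.2
```

```bash
python3 -m crank '[{"dp":[-20,12,-20],"delta_rot":[0,0,0]},{"dp":[-50,25,-33],"delta_rot":[0,0,0]},{"dp":[-75,42,-33],"delta_rot":[0,0,0]},{"dp":[-85,47.5,-33],"delta_rot":[0,0,0]},{"dp":[-85,47.5,-33],"delta_rot":[0,0,0]}]' 32
python3 - <<'E'
from h import *
from plant import arm
s=arm.read_state();print(s["joint_pos"],s["eef_pos"],s["ee_rot"])
c=arm.read_camera("wrist");cv2.imwrite("pics/w1.png",c["image"]);print(c["tool_from_camera"],c["intrinsics"])
np.savez("pics/w1.npz",K=c["intrinsics"],T=c["tool_from_camera"],im=c["image"],p=s["eef_pos"],r=s["ee_rot"])
E
```

```text
time: 1.6
eef_pos: [0.5082, 0.1834, 0.161]
ee_rot: [-1.686, -1.918, -0.608]
ft_force: [-0.5, 0.3, -0.5]
gripper_width: 0.374
gripper_force: 0.0
[-0.05102179  0.58992867 -0.01908383  1.94942087 -0.92648984  0.90616091
  0.76724712] [0.50816287 0.18341593 0.16103029] [-1.68605675 -1.9182313  -0.60794312]
[[-8.10270838e-05  9.59314438e-01  2.82339871e-01  7.14475153e-02]
 [ 9.99999798e-01 -1.00340056e-04  6.27912492e-04  2.52850317e-04]
 [ 6.30695518e-04  2.82339865e-01 -9.59314236e-01 -1.42309413e-01]
 [ 0.00000000e+00  0.00000000e+00  0.00000000e+00  1.00000000e+00]] [[404.76385803   0.         313.83365549]
 [  0.         404.76385803 242.1189765 ]
 [  0.           0.           1.        ]]
```

View pics/w1.png

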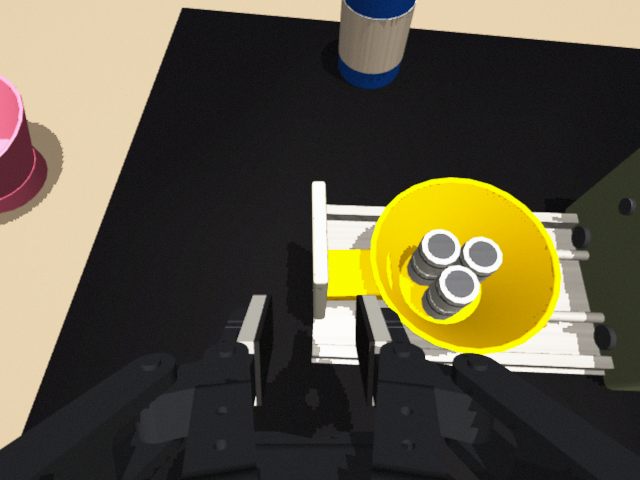

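The wrist view shows the white plate's top edge from (319,183) to (319,315), midway between the pads and parallel to them, with the yellow rim to its right at (371..559, 180..353).

Run:
```python
from h import *
d=np.load("pics/w1.npz");K=d["K"];W=np.eye(4);W[:3,:3]=R.from_rotvec(d["r"]).as_matrix();W[:3,3]=d["p"];T=W@d["T"]
a=plane(K,T,(319,183),.124);b=plane(K,T,(319,315),.124);print(a,b,np.linalg.norm(a-b),np.degrees(np.arctan2(*(a-b)[1::-1]))-90)
H,S,V=cv2.split(cv2.cvtColor(d["im"],cv2.COLOR_BGR2HSV));m=(H>20)&(H<33)&(S>150)&(V>60);m[:,:368]=0
hull=cv2.convexHull(biggest(m))[:,0];P=np.array([plane(K,T,p,.078) for p in hull.tolist()]);print(fitcircle(P))
h=(a+b)/2;h[2]=.101;print(h)
yaw=-np.degrees(np.arctan2(*(a-b)[:2]))
Rt=toolR(yaw,40);go(h+Rt.apply([0,0,.019]),Rt)
```

```text
[0.50048648 0.26544505 0.124     ] [0.50960112 0.19243863 0.124     ] 0.07357319050266116 7.116391809280955
(array([0.59419969, 0.25132767]), np.float64(0.05960079430412918))
[0.5050438  0.22894184 0.101     ]
dp [-5.3  3.8 93.9] 94.0 rot [-0.3  0.2  0.3] 0.4
```

Run:
```python
from h import *
h=np.array([.5035,.237,.101]);Rt=toolR(7.1,40);go(h+Rt.apply([0,0,.019]),Rt)
```

```text
dp [ 1.   3.3 99.2] 99.0 rot [-0.3  0.2  0.3] 0.5
```

```bash
python3 -m crank '[{"dp":[0,2,20],"delta_rot":[0,0,0]},{"dp":[1,3,45],"delta_rot":[0,0,0]},{"dp":[1,3,65],"delta_rot":[0,0,0]},{"dp":[1,3,85],"delta_rot":[0,0,0]},{"dp":[1,3,95],"delta_rot":[0,0,0]},{"dp":[1,3,99],"delta_rot":[0,0,0]},{"dp":[1,3,99],"delta_rot":[0,0,0]}]' 32; python3 -m crank '[{"dp":[0,0,0],"delta_rot":[0,0,0]},{"dp":[0,0,0],"delta_rot":[0,0,0]},{"dp":[0,0,0],"delta_rot":[0,0,0]},{"dp":[0,0,0],"delta_rot":[0,0,0]},{"dp":[0,0,0],"delta_rot":[0,0,0]},{"dp":[0,0,0],"delta_rot":[0,0,0]}]' 0
python3 - <<'E'
from h import *
from plant import arm
s=arm.read_state();print(s["joint_pos"],s["eef_pos"],s["ee_rot"])
c=arm.read_camera("wrist");cv2.imwrite("pics/w2.png",c["image"])
E
```

```text
time: 2.23
eef_pos: [0.5014, 0.2501, 0.0877]
ee_rot: [-1.68, -1.921, -0.609]
ft_force: [-0.9, -0.6, 0.3]
gripper_width: 0.373
gripper_force: 0.0
time: 2.73
eef_pos: [0.5024, 0.249, 0.0883]
ee_rot: [-1.683, -1.921, -0.611]
ft_force: [-2.5, -2.6, 7.3]
gripper_width: 0.083
gripper_force: 61.8
[-0.10611164  0.71418155 -0.11252046  1.97864041 -1.06816633  0.72377668
  0.8644991 ] [0.50237    0.24896951 0.08825144] [-1.68254378 -1.92088343 -0.61130125]
```

View pics/w2.png

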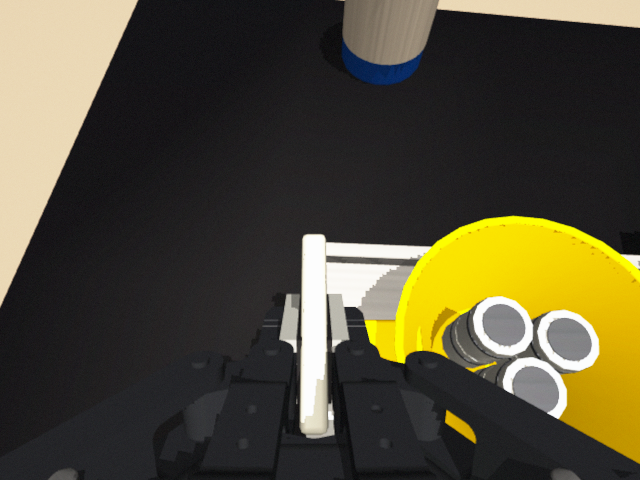

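```bash
cat >> h.py <<'E'
def setC(p,yaw):
    from plant import arm
    s=arm.read_state();R0=R.from_rotvec(s["ee_rot"]);Rc=cupR(yaw)
    np.savez("C.npz",t=R0.inv().apply(np.array(p)-s["eef_pos"]),q=(R0.inv()*Rc).as_quat())
def tool_for(p,yaw,tip):
    d=np.load("C.npz");Rt=cupR(yaw,tip)*R.from_quat(d["q"]).inv();return np.array(p)-Rt.apply(d["t"]),Rt
def rows(L,cur=None): # L: list of (p,yaw,tip) of the cup
    for l in L:go(*tool_for(*l),cur=cur)
def cupnow():
    from plant import arm
    s=arm.read_state();d=np.load("C.npz");R0=R.from_rotvec(s["ee_rot"]);Rc=R0*R.from_quat(d["q"])
    p=s["eef_pos"]+R0.apply(d["t"]);e=Rc.as_euler("ZYX",degrees=True);return p,e
def lipcup(Q,yaw,tip): return np.array(Q)-cupR(yaw,tip).apply([0,.06,.072]),yaw,tip
E
python3 - <<'E'
from h import *
setC([.594,.2505,.006],7)
p=np.array([.594,.2505,.006])
rows([(p+[0,0,z],7,0) for z in(.01,.03,.06,.09,.12,.135)])
E
```

```text
dp [ 6.4  0.  -7.7] 10.0 rot [ 0.  0. -0.] 0.0
dp [ 19.2   0.1 -23.1] 30.0 rot [ 0.  0. -0.] 0.0
dp [ 38.4   0.1 -46.1] 60.0 rot [ 0.  0. -0.] 0.0
dp [ 57.6   0.2 -69.2] 90.0 rot [ 0.  0. -0.] 0.0
dp [ 76.8   0.3 -92.2] 120.0 rot [ 0.  0. -0.] 0.0
dp [  86.4    0.3 -103.7] 135.0 rot [ 0.  0. -0.] 0.0
```

```bash
python3 -m crank '[{"dp":[3,0,-4],"delta_rot":[0,0,0]},{"dp":[9,0,-11],"delta_rot":[0,0,0]},{"dp":[19,0,-23],"delta_rot":[0,0,0]},{"dp":[32,0,-38],"delta_rot":[0,0,0]},{"dp":[45,0,-54],"delta_rot":[0,0,0]},{"dp":[58,0,-70],"delta_rot":[0,0,0]},{"dp":[70,0,-84],"delta_rot":[0,0,0]},{"dp":[80,0,-96],"delta_rot":[0,0,0]},{"dp":[86,0,-104],"delta_rot":[0,0,0]},{"dp":[86,0,-104],"delta_rot":[0,0,0]}]'
python3 - <<'E'
from h import *
from plant import arm
print(arm.read_state()["joint_pos"],cupnow())
Q=np.array([.607,-.274,.165])+cupR(9).apply([0,-.015,0])
p1=lipcup(Q,0,0)[0];p0=np.array([.594,.2505,.141]);print(p1)
for k,y in((.25,5),(.5,3),(.75,1.5),(1,0)):rows([(p0+k*(p1-p0),y,0)])
c=arm.read_camera("side");cv2.imwrite("pics/s2.png",c["image"])
E
```

```text
time: 3.62
eef_pos: [0.5024, 0.2489, 0.2247]
ee_rot: [-1.682, -1.923, -0.613]
ft_force: [-0.1, -0.4, -5.0]
gripper_width: 0.085
gripper_force: 60.1
[-0.17203714  0.48231885 -0.0219906   1.92510692 -0.91161897  0.92311508
  0.58456429] (array([0.59422857, 0.25045815, 0.14265562]), array([ 7.02500766, -0.12045463, -0.01373215]))
[ 0.60934652 -0.34881533  0.093     ]
dp [-120.6  -15.6  -82.9] 147.0 rot [-1.2  0.   1.6] 2.0
dp [-240.4  -30.9 -167.1] 294.0 rot [-2.5  0.   3.2] 4.0
dp [-360.8  -46.4 -251.7] 442.0 rot [-3.4 -0.   4.3] 5.5
dp [-481.2  -61.8 -336.4] 590.0 rot [-4.4 -0.   5.5] 7.0
```

View pics/s2.png

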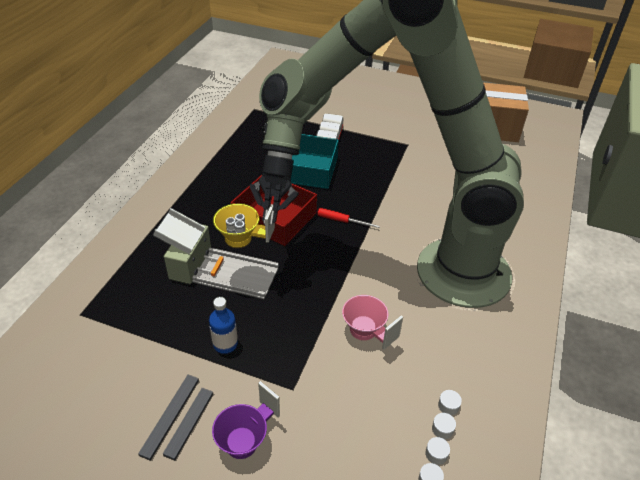

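Cup lifted level, pistons inside; station tray is now clear with the orange bar at (216,266).

```bash
python3 -m crank '[{"dp":[-6,-1,-4],"delta_rot":[0,0,0]},{"dp":[-19,-2,-13],"delta_rot":[0,0,0]},{"dp":[-40,-5,-27],"delta_rot":[0,0,0]},{"dp":[-64,-8,-44],"delta_rot":[0,0,0]},{"dp":[-88,-11,-61],"delta_rot":[-1,0,1]},{"dp":[-112,-14,-78],"delta_rot":[-1,0,2]},{"dp":[-136,-18,-95],"delta_rot":[-1.4,0,2]},{"dp":[-160,-21,-112],"delta_rot":[-1.6,0,2.1]},{"dp":[-184,-24,-129],"delta_rot":[-2,0,2.5]},{"dp":[-208,-27,-145],"delta_rot":[-2.2,0,2.8]}]'
python3 - <<'E'
from h import *
from plant import arm
print(arm.read_state()["joint_pos"],cupnow())
Q=np.array([.607,-.274,.165])+cupR(9).apply([0,-.015,0])
p1=lipcup(Q,0,0)[0];p1[2]=.13;rows([(p1,0,0)])
E
```

```text
time: 4.5
eef_pos: [0.5075, -0.008, 0.1998]
ee_rot: [-1.75, -1.871, -0.631]
ft_force: [0.9, 0.2, -5.0]
gripper_width: 0.086
gripper_force: 60.0
[ 0.20195596  0.57114471  0.12270488  1.8571409  -0.77797053  1.16518559
  0.86680634] (array([ 0.59870096, -0.01231546,  0.11718642]), array([ 3.35934297,  0.22575744, -0.00588095]))
dp [-246.5  -11.7 -221.4] 332.0 rot [-2.3  0.   2.4] 3.4
```

```bash
python3 -m crank '[{"dp":[-18,-1,-18],"delta_rot":[0,0,0]},{"dp":[-37,-2,-36],"delta_rot":[0,0,0]},{"dp":[-58,-3,-54],"delta_rot":[-1,0,1]},{"dp":[-80,-4,-73],"delta_rot":[-1,0,1]},{"dp":[-102,-5,-93],"delta_rot":[-1,0,1]},{"dp":[-124,-6,-112],"delta_rot":[-1.4,0,1.4]},{"dp":[-146,-7,-132],"delta_rot":[-1.6,0,1.6]},{"dp":[-168,-8,-151],"delta_rot":[-2,0,2]},{"dp":[-190,-9,-171],"delta_rot":[-2,0,2]},{"dp":[-210,-10,-189],"delta_rot":[-2.2,0,2.3]}]'
python3 - <<'E'
from h import *
from plant import arm
print(arm.read_state()["joint_pos"],cupnow())
Q=np.array([.607,-.274,.180])+cupR(9).apply([0,-.015,0])
rows([lipcup(Q,0,t) for t in(0,10,20,30,40)])
E
```

```text
time: 5.33
eef_pos: [0.5164, -0.2903, 0.2104]
ee_rot: [-1.806, -1.83, -0.656]
ft_force: [1.1, 0.0, -4.6]
gripper_width: 0.085
gripper_force: 59.9
[ 0.5471703   0.79053056  0.24193105  1.40334792 -0.6453544   1.53489364
  0.99448301] (array([ 0.60752531, -0.29956134,  0.12811553]), array([0.20564809, 0.03728667, 0.03179627]))
dp [-50.5   1.1 -15.8] 53.0 rot [-0.2 -0.   0.1] 0.2
dp [-43.    1.2 -20.8] 48.0 rot [ -0.1 -10.    0.2] 10.0
dp [-34.8   1.3 -24.4] 43.0 rot [  0.  -20.    0.2] 20.0
dp [-26.1   1.3 -26.5] 37.0 rot [  0.1 -30.    0.3] 30.0
dp [-17.2   1.4 -27.1] 32.0 rot [  0.2 -40.    0.3] 40.0
```

```bash
python3 -m crank '[{"dp":[-6,0,-4],"delta_rot":[0,-2,0]},{"dp":[-14,0,-10],"delta_rot":[0,-6,0]},{"dp":[-22,1,-16],"delta_rot":[0,-10,0]},{"dp":[-26,1,-20],"delta_rot":[0,-15,0]},{"dp":[-28,1,-23],"delta_rot":[0,-20,0]},{"dp":[-27,1,-25],"delta_rot":[0,-25,0]},{"dp":[-25,1,-26],"delta_rot":[0,-30,0]},{"dp":[-21,1,-27],"delta_rot":[0,-35,0]},{"dp":[-18,1,-27],"delta_rot":[0,-39,0]},{"dp":[-17,1,-27],"delta_rot":[0,-40,0]}]'
python3 - <<'E'
from h import *
from plant import arm
print(arm.read_state()["joint_pos"],cupnow())
Q=np.array([.607,-.274,0])+cupR(9).apply([0,-.015,0])
rows([lipcup(Q+[0,0,z],0,t) for t,z in((44,.145),(48,.135),(52,.13),(56,.125),(60,.12),(64,.117),(68,.114),(72,.11))])
E
```

```text
time: 6.17
eef_pos: [0.5189, -0.3162, 0.2211]
ee_rot: [2.199, 2.236, -0.004]
ft_force: [-0.3, 1.2, -5.5]
gripper_width: 0.084
gripper_force: 59.7
[ 0.12614307  0.54634659  0.47637793  1.68177992 -0.28672091  0.97881074
  0.720076  ] (array([ 0.61093276, -0.37578688,  0.16496763]), array([  0.47792362,  -0.35619438, -40.10433845]))
dp [-1.5 -0.8 33.8] 34.0 rot [ 0.4 -3.9  0.5] 3.9
dp [ 1.6 -0.8 41.8] 42.0 rot [ 0.5 -7.9  0.5] 7.9
dp [ 4.7 -0.8 45.1] 45.0 rot [  0.5 -11.9   0.5] 11.9
dp [ 8.  -0.7 48.6] 49.0 rot [  0.6 -15.9   0.5] 15.9
dp [11.4 -0.7 52.3] 54.0 rot [  0.6 -19.9   0.5] 19.9
dp [14.8 -0.6 54.3] 56.0 rot [  0.7 -23.9   0.5] 23.9
dp [18.4 -0.6 56.5] 59.0 rot [  0.7 -27.9   0.5] 27.9
dp [21.9 -0.5 59.9] 64.0 rot [  0.8 -31.9   0.5] 31.9
```

```bash
python3 -m crank '[{"dp":[-1,0,12],"delta_rot":[0,-1,0]},{"dp":[-1,0,24],"delta_rot":[0,-3,0]},{"dp":[-1,0,34],"delta_rot":[0,-4,0]},{"dp":[2,0,42],"delta_rot":[0,-8,0]},{"dp":[5,0,45],"delta_rot":[0,-12,0]},{"dp":[8,0,49],"delta_rot":[0,-16,0]},{"dp":[11,0,52],"delta_rot":[0,-20,0]},{"dp":[15,0,54],"delta_rot":[0,-24,0]},{"dp":[18,0,56],"delta_rot":[0,-28,0]},{"dp":[22,0,60],"delta_rot":[0,-32,0]}]'
python3 - <<'E'
from h import *
from plant import arm
print(arm.read_state()["joint_pos"],cupnow())
Q=np.array([.607,-.274,0])+cupR(9).apply([0,-.015,0])
rows([lipcup(Q+[0,0,z],0,t) for t,z in((76,.108),(80,.106),(84,.105),(88,.105),(92,.105),(96,.105),(100,.105),(105,.105),(110,.105),(115,.105))])
E
```

```text
time: 7.0
eef_pos: [0.5183, -0.2971, 0.1616]
ee_rot: [1.888, 1.91, -0.546]
ft_force: [0.5, -1.4, -7.1]
gripper_width: 0.082
gripper_force: 59.9
[-0.46632046  0.7410182   0.86986125  1.98303906  0.01471197  0.48339888
  0.21156426] (array([ 0.61014525, -0.37766956,  0.14647707]), array([  0.41074317,  -0.57263891, -72.16253646]))
dp [ 6.3  0.  -1.3] 6.0 rot [ 0.7 -3.8  0. ] 3.9
dp [10.4  0.  -1.6] 10.0 rot [ 0.8 -7.8  0. ] 7.9
dp [14.1  0.1 -2.5] 14.0 rot [  0.8 -11.8   0. ] 11.9
dp [17.3  0.1 -4. ] 18.0 rot [  0.8 -15.8   0. ] 15.9
dp [20.7  0.2 -5.3] 21.0 rot [  0.9 -19.8  -0. ] 19.9
dp [24.1  0.2 -6.3] 25.0 rot [  0.9 -23.8  -0. ] 23.8
dp [27.6  0.2 -7.1] 28.0 rot [  0.9 -27.8  -0. ] 27.8
dp [32.   0.3 -7.8] 33.0 rot [  1.  -32.8  -0. ] 32.8
dp [36.5  0.3 -8. ] 37.0 rot [  1.  -37.8  -0. ] 37.8
dp [41.   0.4 -7.9] 42.0 rot [  1.  -42.8  -0.1] 42.8
```

```bash
python3 -m crank '[{"dp":[6,0,-1],"delta_rot":[0.7,-4,0]},{"dp":[10,0,-2],"delta_rot":[0.7,-8,0]},{"dp":[14,0,-3],"delta_rot":[0.8,-12,0]},{"dp":[17,0,-4],"delta_rot":[0.8,-16,0]},{"dp":[21,0,-5],"delta_rot":[0.8,-20,0]},{"dp":[24,0,-6],"delta_rot":[0.9,-24,0]}]'
python3 - <<'E'
from h import *
from plant import arm
print(arm.read_state()["joint_pos"],cupnow())
c=arm.read_camera("top");cv2.imwrite("pics/t3.png",c["image"])
c2=arm.read_camera("side");o=np.zeros((600,800,3),np.uint8)
o[:480,:400]=cv2.resize(c["image"][90:250,360:493],(400,480));o[:480,400:]=cv2.resize(c2["image"][60:252,200:360],(400,480));cv2.imwrite("pics/t3c.png",o)
Q=np.array([.607,-.274,0])+cupR(9).apply([0,-.015,0])
rows([lipcup(Q+[0,0,.105],0,t) for t in(100,105,110,115)])
E
```

```text
time: 7.5
eef_pos: [0.5184, -0.2731, 0.1533]
ee_rot: [1.622, 1.634, -0.881]
ft_force: [0.4, -0.1, -5.3]
gripper_width: 0.09
gripper_force: 60.2
[-0.803061    1.16214664  1.1157039   2.04678692  0.03130416  0.40677079
 -0.08788085] (array([ 0.60962423, -0.35376263,  0.17170974]), array([ 3.13707294e-02,  3.79108902e-02, -9.62146833e+01]))
dp [-0.4 -0.5 -2.5] 3.0 rot [ 0.  -3.7  0.4] 3.7
dp [ 3.4 -0.5 -4.9] 6.0 rot [ 0.1 -8.7  0.5] 8.7
dp [ 7.4 -0.4 -6.9] 10.0 rot [  0.2 -13.7   0.5] 13.7
dp [11.5 -0.3 -8.7] 14.0 rot [  0.2 -18.7   0.5] 18.7
```

View pics/t3c.png

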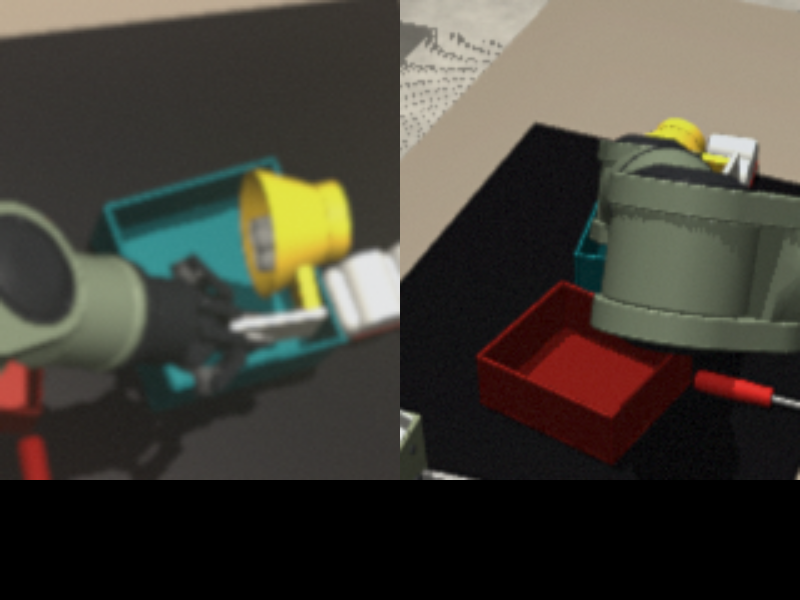

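The cup lies over the teal bin with the pistons just at the lip (265,245 in the crop). Tipping continues.

```bash
python3 -m crank '[{"dp":[0,0,-2],"delta_rot":[0,-3.5,0.4]},{"dp":[2,0,-3],"delta_rot":[0,-7,0.4]},{"dp":[5,0,-6],"delta_rot":[0,-11,0.4]},{"dp":[7,0,-7],"delta_rot":[0,-14,0.5]},{"dp":[7,0,-7],"delta_rot":[0,-14,0.5]},{"dp":[7,0,-7],"delta_rot":[0,-14,0.5]},{"dp":[7,0,-7],"delta_rot":[0,-14,0.5]},{"dp":[7,0,-7],"delta_rot":[0,-14,0.5]}]'
python3 - <<'E'
from h import *
from plant import arm
print(arm.read_state()["joint_pos"],cupnow())
c=arm.read_camera("top");cv2.imwrite("pics/t4.png",c["image"])
o=np.zeros((600,533,3),np.uint8)
o[:]=cv2.resize(c["image"][90:250,355:497],(533,600));cv2.imwrite("pics/t4c.png",o)
E
```

```text
time: 8.27
eef_pos: [0.5186, -0.2637, 0.1526]
ee_rot: [1.464, 1.458, -1.024]
ft_force: [0.4, 0.4, -2.9]
gripper_width: 0.089
gripper_force: 60.5
[-0.91299145  1.42447753  1.18437265  2.03644526  0.00872114  0.44020849
 -0.22784037] (array([ 0.60920732, -0.33798018,  0.19052945]), array([  -0.1194642 ,   -0.62970188, -109.81891963]))
```

View pics/t4c.png

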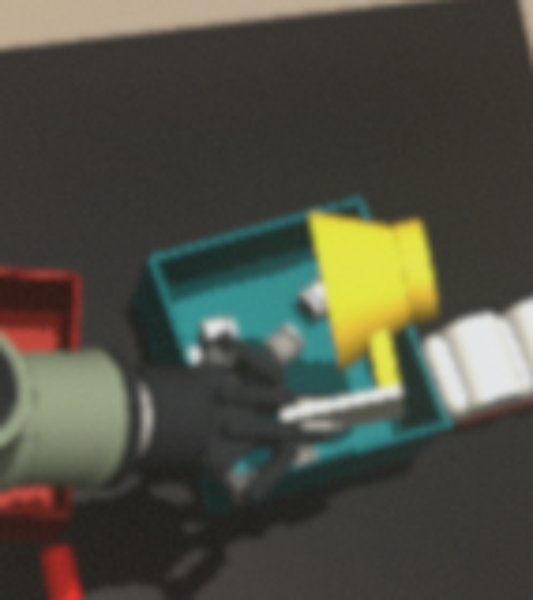

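Pistons seen in the teal bin at (215,330), (285,340), (315,295), (240,480), (300,455), and the wrist load dropped by 2.1 N, the weight of six. Now back up and return.

Run:
```python
from h import *
p,e=cupnow();print(p,e)
Q=np.array([.609,-.289,.2])
rows([(p+[0,0,.05],0,110),(p+[0,0,.09],0,110)]);rows([lipcup(Q,0,t) for t in(90,75,60,45)])
```

```text
[ 0.60931567 -0.33774231  0.19050797] [-9.92993773e-02 -6.39856880e-01 -1.09831753e+02]
dp [-47.8  -0.5 -17.1] 51.0 rot [ 0.1 -0.2 -0.6] 0.7
dp [-85.4  -0.4 -30.7] 91.0 rot [ 0.1 -0.2 -0.6] 0.7
dp [-97.2  -0.6 -19. ] 99.0 rot [ 0.1 19.8 -0.7] 19.8
dp [-102.6   -0.6   -6.8] 103.0 rot [ 0.  34.8 -0.7] 34.8
dp [-104.7   -0.6    6.5] 105.0 rot [-0.  49.8 -0.7] 49.8
dp [-103.3   -0.6   19.8] 105.0 rot [-0.1 64.8 -0.8] 64.8
```

```bash
python3 -m crank '[{"dp":[-20,0,-7],"delta_rot":[0,0,0]},{"dp":[-45,0,-16],"delta_rot":[0,0,0]},{"dp":[-70,0,-25],"delta_rot":[0,0,0]},{"dp":[-85,0,-30],"delta_rot":[0,5,-0.6]},{"dp":[-90,0,-26],"delta_rot":[0,11,-0.6]},{"dp":[-95,0,-21],"delta_rot":[0,17,-0.6]},{"dp":[-99,0,-16],"delta_rot":[0,24,-0.7]},{"dp":[-101,0,-10],"delta_rot":[0,31,-0.7]},{"dp":[-103,0,-3],"delta_rot":[0,38,-0.7]},{"dp":[-104,0,3],"delta_rot":[0,45,-0.7]}]'
python3 - <<'E'
from h import *
from plant import arm
p,e=cupnow();print(arm.read_state()["joint_pos"],p,e)
A=np.array([.605,-.1,.17])
t=np.array([.609,.256,.15])+cupR(4.2).apply([-.019,0,0])
rows([([.609,-.3,.17],0,40),([.608,-.2,.17],1,20),(A,2,0),([.595,.1,.17],3,0),(t,4.2,0)])
E
```

```text
time: 9.15
eef_pos: [0.5182, -0.3013, 0.2514]
ee_rot: [1.943, 1.956, -0.488]
ft_force: [-0.2, -1.3, -5.7]
gripper_width: 0.085
gripper_force: 59.9
[-0.47514847  0.58985822  0.94442021  1.87851049 -0.01294919  0.71542428
  0.3537451 ] [ 0.60945119 -0.38107657  0.22950037] [ 1.35044390e-02 -1.92328105e-01 -6.77660788e+01]
dp [65.9  0.1 -7.2] 66.0 rot [-0.  27.8 -0.1] 27.8
dp [124.4  -1.2 -57.7] 137.0 rot [-0.3 47.8 -1.2] 47.8
dp [183.1  -3.4 -98.2] 208.0 rot [-0.2 67.8 -2.3] 67.8
dp [ 358.4  -12.4 -191.3] 406.0 rot [-0.  67.7 -3.4] 67.8
dp [ 502.6  -16.4 -245.3] 560.0 rot [ 0.1 67.7 -4.7] 67.9
```

```bash
python3 -m crank '[{"dp":[16,0,-2],"delta_rot":[0,7,0]},{"dp":[33,0,-4],"delta_rot":[0,14,0]},{"dp":[50,0,-6],"delta_rot":[0,21,0]},{"dp":[66,0,-7],"delta_rot":[0,28,0]},{"dp":[86,0,-24],"delta_rot":[0,35,0]},{"dp":[105,-1,-41],"delta_rot":[-0.2,41,-0.8]},{"dp":[125,-1,-58],"delta_rot":[-0.2,48,-1.2]},{"dp":[145,-2,-72],"delta_rot":[-0.2,55,-1.5]},{"dp":[165,-3,-86],"delta_rot":[-0.2,62,-2]},{"dp":[183,-3,-98],"delta_rot":[-0.2,67.8,-2.3]}]'
python3 - <<'E'
from h import *
from plant import arm
p,e=cupnow();print(arm.read_state()["joint_pos"],p,e)
t=np.array([.609,.256,.15])+cupR(4.2).apply([-.019,0,0])
rows([([.595,.1,.16],3,0),(t,4.2,0)])
E
```

```text
time: 9.98
eef_pos: [0.5141, -0.0933, 0.2495]
ee_rot: [-1.778, -1.853, -0.642]
ft_force: [0.1, 0.6, -3.3]
gripper_width: 0.087
gripper_force: 60.2
[ 0.18259301  0.58137078  0.35921241  1.72703152 -0.77729786  1.39278199
  0.92428485] [ 0.60532113 -0.10010065  0.16710555] [ 1.84187688  0.10918541 -0.06617837]
dp [148.   -2.4 132.4] 199.0 rot [ 0.7  0.1 -1. ] 1.2
dp [259.1  -1.2 237.7] 352.0 rot [ 1.4  0.1 -1.9] 2.4
```

```bash
python3 -m crank '[{"dp":[15,0,14],"delta_rot":[0,0,0]},{"dp":[40,0,36],"delta_rot":[0,0,0]},{"dp":[69,-1,62],"delta_rot":[0,0,-1]},{"dp":[98,-2,88],"delta_rot":[0,0,-1]},{"dp":[127,-2,114],"delta_rot":[0.5,0,-1]},{"dp":[156,-2,140],"delta_rot":[1,0,-1]},{"dp":[185,-2,167],"delta_rot":[1,0,-1.5]},{"dp":[214,-2,194],"delta_rot":[1,0,-1.5]},{"dp":[240,-1,219],"delta_rot":[1.4,0,-1.9]},{"dp":[255,-1,234],"delta_rot":[1.4,0,-1.9]}]'; python3 -m crank '[{"dp":[3,0,3],"delta_rot":[0,0,0]},{"dp":[3,0,3],"delta_rot":[0,0,0]},{"dp":[3,0,3],"delta_rot":[0,0,0]}]';  python3 - <<'E'
from h import *
from plant import arm
p,e=cupnow();s=arm.read_state();print(p,e,s["ft_force"])
I={}
for n in("top","side"):
    c=arm.read_camera(n);I[n]=c["image"];np.savez(f"pics/{n}5.npz",K=c["intrinsics"],T=c["cam_to_world"],im=c["image"])
K,T=[arm.read_camera("top")[k] for k in("intrinsics","cam_to_world")]
im=I["top"];H,S,V=cv2.split(cv2.cvtColor(im,cv2.COLOR_BGR2HSV));m=(H>20)&(H<33)&(S>150)&(V>90);m[:,:200]=0;m[:,300:]=0;m[:90]=0;m[300:]=0
hull=cv2.convexHull(biggest(m))[:,0];z=p[2]+.072
P=np.array([plane(K,T,q,z) for q in hull.tolist()]);print("rim",fitcircle(P))
o=np.zeros((600,800,3),np.uint8);o[:,:400]=cv2.resize(im[110:260,200:300],(400,600),interpolation=cv2.INTER_CUBIC)
o[:300,400:]=cv2.resize(im[130:235,375:515],(400,300),interpolation=cv2.INTER_CUBIC);o[300:,400:]=cv2.resize(I["side"][180:300,140:300],(400,300),interpolation=cv2.INTER_CUBIC)
cv2.imwrite("pics/c5.png",o)
E
```

```text
time: 10.82
eef_pos: [0.4974, 0.2556, 0.23]
ee_rot: [-1.732, -1.891, -0.623]
ft_force: [0.2, -0.8, -3.1]
gripper_width: 0.087
gripper_force: 60.3
time: 11.07
eef_pos: [0.4983, 0.2554, 0.2289]
ee_rot: [-1.737, -1.889, -0.622]
ft_force: [0.4, 0.4, -3.3]
gripper_width: 0.086
gripper_force: 60.2
[0.58974625 0.25199958 0.14655968] [ 4.25849862  0.11368679 -0.38048257] [ 0.36832853  0.3545953  -3.30812878]
rim (array([0.58997989, 0.25304049]), np.float64(0.05957839718378192))
```

View pics/c5.png

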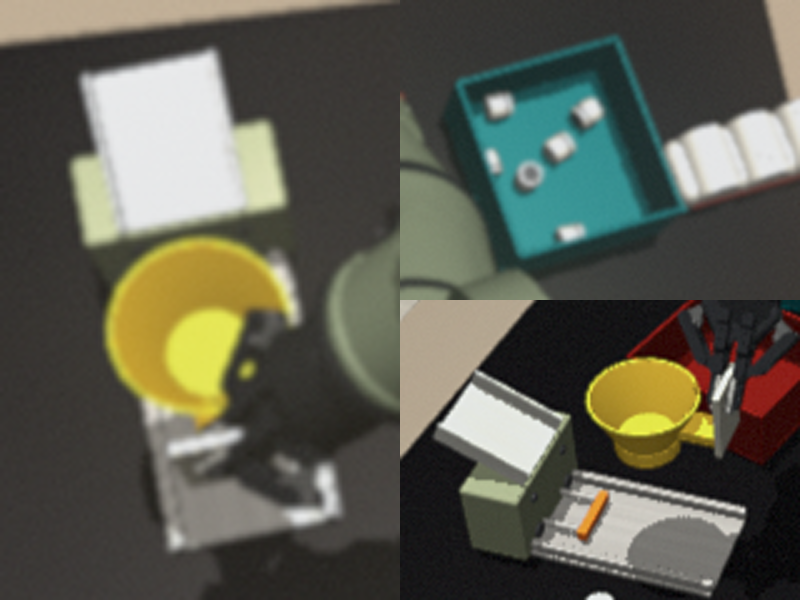

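All six pistons lie in the teal bin (right top crop), the cup is empty and level above the tray, orange bar out at (593,513 in crop).

Run:
```python
from h import *
t=np.array([.609,.256,0])+cupR(4.2).apply([-.019,0,0]);print(t)
rows([(t+[0,0,z],4.2,0) for z in(.12,.06,.02,.012)])
```

```text
[0.59005102 0.25460847 0.        ]
dp [-15.1   0.2  21.6] 26.0 rot [-0.1  0.4 -0.1] 0.4
dp [-53.2   0.2  67.9] 86.0 rot [-0.1  0.4 -0.1] 0.4
dp [-78.6   0.2  98.8] 126.0 rot [-0.1  0.4 -0.1] 0.4
dp [-83.7   0.2 105. ] 134.0 rot [-0.1  0.4 -0.1] 0.4
```

```bash
python3 -m crank '[{"dp":[-6,0,8],"delta_rot":[0,0.4,0]},{"dp":[-18,0,25],"delta_rot":[0,0.4,0]},{"dp":[-32,0,41],"delta_rot":[0,0.4,0]},{"dp":[-45,0,58],"delta_rot":[0,0.4,0]},{"dp":[-57,0,73],"delta_rot":[0,0.4,0]},{"dp":[-67,0,85],"delta_rot":[0,0.4,0]},{"dp":[-74,0,93],"delta_rot":[0,0.4,0]},{"dp":[-78,0,98],"delta_rot":[0,0.4,0]},{"dp":[-80,0,101],"delta_rot":[0,0.4,0]},{"dp":[-80,0,101],"delta_rot":[0,0.4,0]}]'
python3 - <<'E'
from h import *
from plant import arm
p,e=cupnow();print(p,e)
t=np.array([.609,.256,0])+cupR(4.2).apply([-.019,0,0])
rows([(t+[0,0,z],4.2,0) for z in(.012,.009,.0065)])
E
```

```text
time: 12.1
eef_pos: [0.4978, 0.259, 0.0994]
ee_rot: [-1.731, -1.883, -0.626]
ft_force: [0.4, 0.6, -3.5]
gripper_width: 0.088
gripper_force: 60.3
[0.58912294 0.25634209 0.01681493] [4.30920004 0.20077576 0.06094712]
dp [-4.5  0.5  3. ] 5.0 rot [-0.2 -0.1 -0. ] 0.2
dp [-6.4  0.5  5.3] 8.0 rot [-0.2 -0.1 -0. ] 0.2
dp [-8.   0.5  7.2] 11.0 rot [-0.2 -0.1 -0. ] 0.2
```

```bash
python3 -m crank '[{"dp":[-1,0,1],"delta_rot":[0,0,0]},{"dp":[-2,0,2],"delta_rot":[0,0,0]},{"dp":[-4,0.5,3],"delta_rot":[0,0,0]},{"dp":[-5,0.5,4],"delta_rot":[0,0,0]},{"dp":[-6,0.5,5],"delta_rot":[0,0,0]},{"dp":[-6.5,0.5,5.5],"delta_rot":[0,0,0]},{"dp":[-6.5,0.5,5.5],"delta_rot":[0,0,0]}]'; python3 -m crank '[{"dp":[-0.4,0,0.4],"delta_rot":[0,0,0]},{"dp":[-0.7,0,0.8],"delta_rot":[0,0,0]},{"dp":[-0.7,0,0.8],"delta_rot":[0,0,0]}]';python3 -m crank '[{"dp":[-0.4,0,0.4],"delta_rot":[0,0,0]},{"dp":[-0.7,0,0.8],"delta_rot":[0,0,0]},{"dp":[-0.7,0,0.8],"delta_rot":[0,0,0]}]';python3 -c "
from h import *
print(cupnow())"
```

```text
time: 12.68
eef_pos: [0.4982, 0.2578, 0.091]
ee_rot: [-1.731, -1.883, -0.626]
ft_force: [0.2, 0.4, -3.2]
gripper_width: 0.085
gripper_force: 60.2
time: 12.93
eef_pos: [0.4982, 0.2578, 0.09]
ee_rot: [-1.731, -1.884, -0.626]
ft_force: [0.8, 0.0, -2.6]
gripper_width: 0.089
gripper_force: 60.2
time: 13.18
eef_pos: [0.4982, 0.2578, 0.089]
ee_rot: [-1.731, -1.884, -0.626]
ft_force: [0.7, 0.0, -2.2]
gripper_width: 0.082
gripper_force: 60.3
(array([0.58951482, 0.25516553, 0.00639006]), array([4.34140157, 0.19728254, 0.05911563]))
```

```bash
python3 -m crank '[{"dp":[0,2,0],"delta_rot":[0,0,0]},{"dp":[0,5,0],"delta_rot":[0,0,0]},{"dp":[0,8,0],"delta_rot":[0,0,0]},{"dp":[0,11,0],"delta_rot":[0,0,0]},{"dp":[0,14,0],"delta_rot":[0,0,0]},{"dp":[0,16,0],"delta_rot":[0,0,0]},{"dp":[0,18,0],"delta_rot":[0,0,0]}]'; python3 -m crank '[{"dp":[0,1,0],"delta_rot":[0,0,0]},{"dp":[0,2,0],"delta_rot":[0,0,0]},{"dp":[0,3,0],"delta_rot":[0,0,0]},{"dp":[0,4,0],"delta_rot":[0,0,0]},{"dp":[0,5,0],"delta_rot":[0,0,0]},{"dp":[0,6,0],"delta_rot":[0,0,0]},{"dp":[0,7,0],"delta_rot":[0,0,0]},{"dp":[0,8,0],"delta_rot":[0,0,0]},{"dp":[0,9,0],"delta_rot":[0,0,0]},{"dp":[0,10,0],"delta_rot":[0,0,0]}]'; python3 -m crank '[{"dp":[0,1,0],"delta_rot":[0,0,0]},{"dp":[0,2,0],"delta_rot":[0,0,0]},{"dp":[0,3,0],"delta_rot":[0,0,0]},{"dp":[0,4,0],"delta_rot":[0,0,0]},{"dp":[0,5,0],"delta_rot":[0,0,0]},{"dp":[0,6,0],"delta_rot":[0,0,0]},{"dp":[0,7,0],"delta_rot":[0,0,0]},{"dp":[0,8,0],"delta_rot":[0,0,0]},{"dp":[0,9,0],"delta_rot":[0,0,0]},{"dp":[0,10,0],"delta_rot":[0,0,0]}]'; python3 -c "
from h import *
p,e=cupnow();print(p,e,cupR(4.2).inv().apply(p-[.609,.256,0]))"
```

```text
time: 13.77
eef_pos: [0.5163, 0.2594, 0.089]
ee_rot: [-1.731, -1.884, -0.626]
ft_force: [-1.8, 0.0, -0.2]
gripper_width: 0.085
gripper_force: 60.5
time: 14.6
eef_pos: [0.5262, 0.2602, 0.089]
ee_rot: [-1.731, -1.884, -0.626]
ft_force: [-1.4, 0.5, -0.9]
gripper_width: 0.087
gripper_force: 60.5
time: 15.43
eef_pos: [0.5349, 0.2613, 0.0891]
ee_rot: [-1.729, -1.883, -0.624]
ft_force: [-10.5, -2.6, 5.8]
gripper_width: 0.088
gripper_force: 61.7
[0.62604724 0.2588687  0.00634927] [4.42432929 0.30222757 0.11650737] [0.01721156 0.00161248 0.00634927]
```

```bash
for i in 1; do python3 -m crank '[{"dp":[0.3,0.5,-0.4],"delta_rot":[0,0,0]},{"dp":[0.3,1,-0.4],"delta_rot":[0,0,0]},{"dp":[0.3,1.5,-0.4],"delta_rot":[0,0,0]},{"dp":[0.3,2,-0.4],"delta_rot":[0,0,0]},{"dp":[0.3,2.5,-0.4],"delta_rot":[0,0,0]},{"dp":[0.3,3,-0.4],"delta_rot":[0,0,0]},{"dp":[0.3,3.5,-0.4],"delta_rot":[0,0,0]},{"dp":[0.3,4,-0.4],"delta_rot":[0,0,0]},{"dp":[0.3,4.5,-0.4],"delta_rot":[0,0,0]},{"dp":[0.3,5,-0.4],"delta_rot":[0,0,0]}]'; done; python3 -c "
from h import *
from plant import arm
p,e=cupnow();print(p,e,cupR(4.2).inv().apply(p-[.609,.256,0]))
c=arm.read_camera('side');H,S,V=cv2.split(cv2.cvtColor(c['image'],cv2.COLOR_BGR2HSV));m=(H>=6)&(H<18)&(S>170)&(V>120);m[:200]=0;m[300:]=0;m[:,:150]=0;m[:,300:]=0
b=biggest(m);q=cv2.minAreaRect(b)[0];print(q,cupR(4.2).inv().apply(plane(c['intrinsics'],c['cam_to_world'],q,.02)-[.609,.256,0]))"
```

```text
time: 16.27
eef_pos: [0.5401, 0.2616, 0.0894]
ee_rot: [-1.729, -1.883, -0.624]
ft_force: [-7.5, -1.2, 2.7]
gripper_width: 0.087
gripper_force: 61.2
[0.63124078 0.25910402 0.00667222] [4.40249494 0.29252716 0.09395245] [0.02240839 0.00146681 0.00667222]
(209.90000915527344, 269.7000427246094) [0.06628842 0.02886823 0.02      ]
```

```bash
python3 -m crank '[{"dp":[0,0.5,0],"delta_rot":[0,0,0]},{"dp":[0,1,0],"delta_rot":[0,0,0]},{"dp":[0,1.5,0],"delta_rot":[0,0,0]},{"dp":[0,2,0],"delta_rot":[0,0,0]},{"dp":[0,2.5,0],"delta_rot":[0,0,0]},{"dp":[0,3,0],"delta_rot":[0,0,0]},{"dp":[0,3.5,0],"delta_rot":[0,0,0]},{"dp":[0,4,0],"delta_rot":[0,0,0]},{"dp":[0,4.5,0],"delta_rot":[0,0,0]},{"dp":[0,5,0],"delta_rot":[0,0,0]}]';  python3 -m crank '[{"dp":[0,0.5,0],"delta_rot":[0,0,0]},{"dp":[0,1,0],"delta_rot":[0,0,0]},{"dp":[0,1.5,0],"delta_rot":[0,0,0]},{"dp":[0,2,0],"delta_rot":[0,0,0]},{"dp":[0,2,0],"delta_rot":[0,0,0]}]'; python3 -c "
from h import *
p,e=cupnow();print(p,e,cupR(4.2).inv().apply(p-[.609,.256,0]))"
```

```text
time: 17.15
eef_pos: [0.545, 0.2621, 0.0894]
ee_rot: [-1.729, -1.883, -0.624]
ft_force: [-8.5, -2.1, 3.3]
gripper_width: 0.084
gripper_force: 61.1
time: 17.57
eef_pos: [0.5471, 0.2622, 0.0894]
ee_rot: [-1.73, -1.883, -0.625]
ft_force: [-8.5, -2.4, 2.7]
gripper_width: 0.088
gripper_force: 61.1
[0.63832397 0.25970623 0.00669796] [4.40050707 0.2847769  0.09322788] [0.02951666 0.00154864 0.00669796]
```

```bash
python3 -m crank '[{"dp":[0,0.3,0],"delta_rot":[0,0,0]},{"dp":[0,0.6,0],"delta_rot":[0,0,0]},{"dp":[0,1,0],"delta_rot":[0,0,0]},{"dp":[0,1,0],"delta_rot":[0,0,0]}]'|sed -n 2,4p;  python3 -m crank '[{"dp":[0,0.3,0],"delta_rot":[0,0,0]},{"dp":[0,0.6,0],"delta_rot":[0,0,0]},{"dp":[0,1,0],"delta_rot":[0,0,0]},{"dp":[0,1,0],"delta_rot":[0,0,0]}]'|sed -n 2,4p
```

```text
eef_pos: [0.548, 0.2623, 0.0894]
ee_rot: [-1.729, -1.883, -0.624]
ft_force: [-7.5, -2.0, 2.9]
eef_pos: [0.5491, 0.2624, 0.0894]
ee_rot: [-1.73, -1.883, -0.625]
ft_force: [-8.1, -2.1, 1.8]
```

```bash
python3 -m crank '[{"dp":[0,0.3,0],"delta_rot":[0,0,0]},{"dp":[0,0.6,0],"delta_rot":[0,0,0]},{"dp":[0,0.6,0],"delta_rot":[0,0,0]}]'|sed -n 2,4p; python3 -c "
from h import *
p,e=cupnow();print(p,e,cupR(4.2).inv().apply(p-[.609,.256,0]))"
```

```text
eef_pos: [0.5496, 0.2624, 0.0894]
ee_rot: [-1.729, -1.883, -0.625]
ft_force: [-7.6, -2.3, 2.5]
[0.64082894 0.25994182 0.00666807] [4.40618404 0.29003588 0.09512559] [0.03203216 0.00160014 0.00666807]
```

```bash
python3 -m crank '[{"dp":[0,0.3,0],"delta_rot":[0,0,0]},{"dp":[0,0.6,0],"delta_rot":[0,0,0]},{"dp":[0,0.6,0],"delta_rot":[0,0,0]}]'|sed -n '2p;4p';python3 -m crank '[{"dp":[0,0.3,0],"delta_rot":[0,0,0]},{"dp":[0,0.6,0],"delta_rot":[0,0,0]},{"dp":[0,0.6,0],"delta_rot":[0,0,0]}]'|sed -n '2p;4p'
```

```text
eef_pos: [0.5499, 0.2626, 0.0894]
ft_force: [-9.8, -2.6, 5.1]
eef_pos: [0.55, 0.2627, 0.0895]
ft_force: [-13.9, -3.3, 8.1]
```

```bash
python3 -m crank '[{"dp":[0,0.3,0],"delta_rot":[0,0,0]},{"dp":[0,0.6,0],"delta_rot":[0,0,0]},{"dp":[0,0.6,0],"delta_rot":[0,0,0]}]'|sed -n '2p;4p'
```

```text
eef_pos: [0.5501, 0.2628, 0.0896]
ft_force: [-18.8, -5.8, 10.9]
```

```bash
python3 -m crank '[{"dp":[0,0.3,0],"delta_rot":[0,0,0]},{"dp":[0,0.6,0],"delta_rot":[0,0,0]},{"dp":[0,0.6,0],"delta_rot":[0,0,0]}]'|sed -n '2p;4p'
```

```text
eef_pos: [0.5501, 0.263, 0.0896]
ft_force: [-21.8, -6.4, 14.1]
```

The bar is on its stop (force rising with no travel). I ease the command back, release and retreat along the tool axis.

```bash
python3 -m crank '[{"dp":[0,-0.8,0],"delta_rot":[0,0,0]},{"dp":[0,-1.7,0],"delta_rot":[0,0,0]},{"dp":[0,-1.8,0],"delta_rot":[0,0,0]}]'|sed -n '2p;4p'; python3 -m crank '[{"dp":[0,0,0],"delta_rot":[0,0,0]},{"dp":[0,0,0],"delta_rot":[0,0,0]},{"dp":[0,0,0],"delta_rot":[0,0,0]},{"dp":[0,0,0],"delta_rot":[0,0,0]},{"dp":[0,0,0],"delta_rot":[0,0,0]}]' 32
```

```text
eef_pos: [0.55, 0.2625, 0.0894]
ft_force: [-8.5, -2.1, 2.5]
time: 20.15
eef_pos: [0.5514, 0.2623, 0.0895]
ee_rot: [-1.731, -1.884, -0.626]
ft_force: [0.3, 0.6, -0.2]
gripper_width: 0.375
gripper_force: 0.0
```

```bash
python3 -m crank '[{"dp":[0,0,-5],"delta_rot":[0,0,0]},{"dp":[0,0,-15],"delta_rot":[0,0,0]},{"dp":[0,0,-35],"delta_rot":[0,0,0]},{"dp":[0,0,-60],"delta_rot":[0,0,0]},{"dp":[0,0,-90],"delta_rot":[0,0,0]},{"dp":[0,0,-120],"delta_rot":[0,0,0]},{"dp":[0,0,-150],"delta_rot":[0,0,0]},{"dp":[0,0,-170],"delta_rot":[0,0,0]},{"dp":[0,0,-180],"delta_rot":[0,0,0]},{"dp":[0,0,-180],"delta_rot":[0,0,0]}]'
python3 - <<'E'
from h import *
from plant import arm
I={}
for n in("top","side"):I[n]=arm.read_camera(n)
c=I["top"];K,T,im=c["intrinsics"],c["cam_to_world"],c["image"]
H,S,V=cv2.split(cv2.cvtColor(im,cv2.COLOR_BGR2HSV));m=(H>20)&(H<33)&(S>150)&(V>90);m[:,:200]=0;m[:,300:]=0;m[:90]=0;m[300:]=0
hull=cv2.convexHull(biggest(m))[:,0];P=np.array([plane(K,T,q,.078) for q in hull.tolist()]);q,r=fitcircle(P)
print("rim",q,r,cupR(4.2).inv().apply([*(q-[.609,.256]),0]))
o=np.zeros((600,800,3),np.uint8);o[:,:400]=cv2.resize(im[110:260,200:300],(400,600),interpolation=cv2.INTER_CUBIC)
o[:300,400:]=cv2.resize(im[130:235,375:515],(400,300),interpolation=cv2.INTER_CUBIC);o[300:,400:]=cv2.resize(I["side"]["image"][180:300,140:300],(400,300),interpolation=cv2.INTER_CUBIC)
cv2.imwrite("pics/c6.png",o)
E
```

```text
time: 20.98
eef_pos: [0.562, 0.1456, 0.2294]
ee_rot: [-1.734, -1.884, -0.629]
ft_force: [-0.8, -0.1, 1.0]
gripper_width: 0.372
gripper_force: 0.0
rim [0.63856114 0.25981975] 0.059583701070033114 [0.02976151 0.00164449 0.        ]
```

View pics/c6.png

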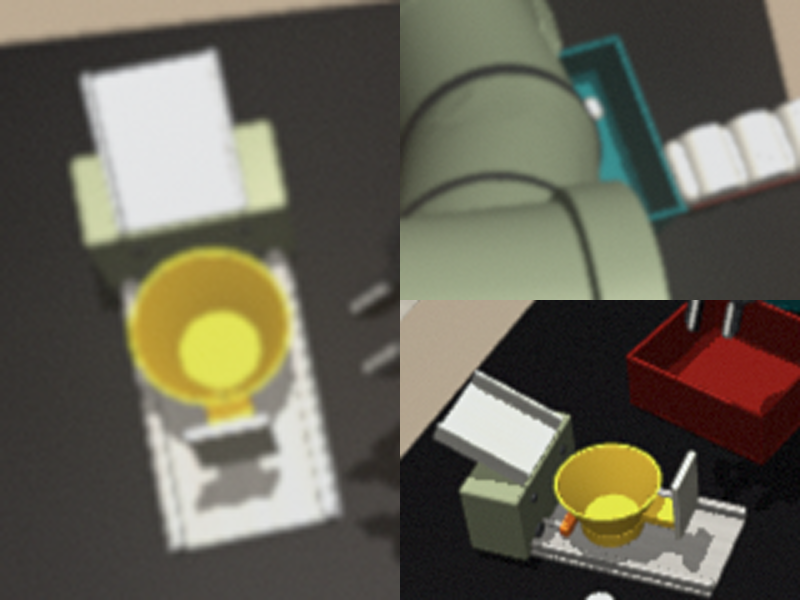

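The cup stands upright and centred in the tray against the bar, handle to the front. The fingers are clear above the red bin at (693,315) and (733,320), touching nothing.

```bash
python3 -c "
from plant import arm
print(arm.sign_off())"
```

```text
the job is handed in; nothing more can be done
None
```

I poured all six pistons into the teal bin, stood the empty cup upright in the tray with the bar pushed home, and handed the job in at about 21 s; no verdict came back.

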